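Show the right pipe stub's weld bevel to the inspection camera

TASK

One of the two flanges sits on the welding turntable, waiting for its pipe stub: pick the stub of the same pipe size as that flange's neck out of its V-rest and show its weld bevel to the inspection camera. Hold it up level and in line with the lens, the ground, bevelled end facing the glass, centred on the lens and 100 mm in front of it. Do not bump the camera, leave everything else where it lies, and finish while still holding the stub motionless there, in the gripper alone.

Things in the scene. Friction and masses are not known exactly. Their poses are not given: they have to be found in the camera images.
- stub_small: thin pipe stub: plain steel tube, outside diameter 33.7 mm, wall 3.2 mm, 120 mm long, about 0.29 kg, lying level in a V-rest with its axis 42 mm above the bench. Origin on the tube's axis at mid-length (its centre of mass); x runs along the axis towards the bevelled end, which is ground bright over its last 25 mm; the other end is cut square and dark like the rest.
- stub_middle: middle-sized pipe stub: plain steel tube, outside diameter 48.3 mm, wall 3.6 mm, 120 mm long, about 0.48 kg, lying level in a V-rest with its axis 52 mm above the bench. Origin on the tube's axis at mid-length (its centre of mass); x runs along the axis towards the bevelled end, which is ground bright over its last 25 mm; the other end is cut square and dark like the rest.
- stub_large: thick pipe stub: plain steel tube, outside diameter 60.3 mm, wall 3.9 mm, 120 mm long, about 0.65 kg, lying level in a V-rest with its axis 61 mm above the bench. Origin on the tube's axis at mid-length (its centre of mass); x runs along the axis towards the bevelled end, which is ground bright over its last 25 mm; the other end is cut square and dark like the rest.
- stub_small_bevel (a point): centre of the bevelled end face of stub_small, on the axis 60 mm from the stub's origin; axes as the stub's
- stub_middle_bevel (a point): centre of the bevelled end face of stub_middle, on the axis 60 mm from the stub's origin; axes as the stub's
- stub_large_bevel (a point): centre of the bevelled end face of stub_large, on the axis 60 mm from the stub's origin; axes as the stub's
- rest_small: fixed V-rest that carries the thin stub: two short pieces of angle, open upwards at 90 degrees, on a flat bar 120 x 60 x 8 mm. Origin on the bench under its middle; x along the tube. The angles are 22 mm long, centred 46 mm either side of the middle and up to 51 mm high, 74 mm wide over their tops; between them 70 mm of the tube's middle is free for fingers.
- rest_middle: fixed V-rest that carries the middle-sized stub: two short pieces of angle, open upwards at 90 degrees, on a flat bar 120 x 60 x 8 mm. Origin on the bench under its middle; x along the tube. The angles are 22 mm long, centred 46 mm either side of the middle and up to 51 mm high, 74 mm wide over their tops; between them 70 mm of the tube's middle is free for fingers.
- rest_large: fixed V-rest that carries the thick stub: two short pieces of angle, open upwards at 90 degrees, on a flat bar 120 x 60 x 8 mm. Origin on the bench under its middle; x along the tube. The angles are 22 mm long, centred 46 mm either side of the middle and up to 51 mm high, 74 mm wide over their tops; between them 70 mm of the tube's middle is free for fingers.
- turntable: blue hand-turned welding turntable with a round steel faceplate 200 mm across, fixed on the bench. Origin on the bench under its centre; faceplate 65 mm up. One flange sits on it.
- flange_small: weld-neck pipe flange of dark steel, 115 mm across, 18 mm thick, 40 mm high; its neck, pointing up, is 33.7 mm outside and takes the 33.7 mm stub. Sits either on the turntable or on a steel channel offcut of the same height at the back of the bench. Origin under its centre.
- flange_large: weld-neck pipe flange of dark steel, 165 mm across, 18 mm thick, 45 mm high; its neck, pointing up, is 60.3 mm outside and takes the 60.3 mm stub. Sits on the turntable or on the channel, wherever the other flange does not. Origin under its centre.
- lens (a point): centre of the front glass of the inspection camera, 170 to 250 mm above the bench (height differs from start to start). x points level out of the lens along the viewing direction (roughly towards +y of the bench), z up. The glass is flush with the front of a ring light 90 mm across; camera and clamp reach 165 mm back from the glass.
- camera_stand: camera stand, fixed: base plate 130 x 150 x 16 mm, column 25 mm thick and 376 mm high, with the camera clamped to it. Origin on the bench under the column, 140 mm behind the lens glass; x as the lens's, z up.
- chipping_hammer: bystander: chipping hammer with spring handle, 210 mm long, head 150 mm; origin under the handle's front half
- wire_brush: bystander: wooden wire brush 270 x 28 mm, 42 mm high, bristles up; origin under its middle
- magnet_square: bystander: flat red welding magnet, A-shaped, 110 x 70 mm, 14 mm thick; origin under its long bar
- g_clamp: bystander: blue G-clamp lying flat, 195 x 100 mm, 18 mm thick; origin under its middle
- angle_offcut: bystander: offcut of rusty angle section 40 x 40 mm, 150 mm long; origin under its lower flange
- tape_measure: bystander: tape measure 70 x 34 mm, 62 mm high; origin under its middle
- flange_bolt: bystander: hexagon bolt standing on its head, 28 mm across, 70 mm high; origin under its head
Mind the look-alikes: they are no part of the job. Leave any blue look-alike of the stub_small alone.

How it is judged:
On the way:
1. the stub that matches the flange on the turntable is held clear above its V-rest (((horizontal distance between flange_small and turntable below 0.06 m and height (world z) of stub_small above 0.1 m and contact force between the fingers and stub_small above 1 N) or (horizontal distance between flange_large and turntable below 0.06 m and height (world z) of stub_large above 0.1 m and contact force between the fingers and stub_large above 1 N))), for 0.2 s.
At the end, for the whole second after the job is handed in: The turntable flange's stub is at rest in the fingers alone; its bevelled end faces the lens, centre 100 +-15 mm before the glass and within 12 mm of the lens axis sideways and in height, its axis within 0.14 rad of the lens axis; the other stubs lie within 30 mm of their places (((horizontal distance between flange_small and turntable below 0.06 m and contact force between the fingers and stub_small above 2 N and x of stub_small_bevel in the frame of lens between 0.085 and 0.115 m and y of stub_small_bevel in the frame of lens between -0.012 and 0.012 m and z of stub_small_bevel in the frame of lens between -0.012 and 0.012 m and angle between the x axis of stub_small and the x axis of lens, either way round below 0.14 rad and x of stub_small in the frame of lens above 0.13 m and height (world z) of stub_small above 0.12 m and contact force between stub_small and camera_stand below 0.2 N and contact force between stub_small and rest_small below 0.2 N and linear speed of stub_small below 0.02 m/s and angular speed of stub_small below 0.15 rad/s and distance of each of stub_middle, stub_large from where it was at the start of the episode below 0.03 m) or (horizontal distance between flange_large and turntable below 0.06 m and contact force between the fingers and stub_large above 2 N and x of stub_large_bevel in the frame of lens between 0.085 and 0.115 m and y of stub_large_bevel in the frame of lens between -0.012 and 0.012 m and z of stub_large_bevel in the frame of lens between -0.012 and 0.012 m and angle between the x axis of stub_large and the x axis of lens, either way round below 0.14 rad and x of stub_large in the frame of lens above 0.13 m and height (world z) of stub_large above 0.12 m and contact force between stub_large and camera_stand below 0.2 N and contact force between stub_large and rest_large below 0.2 N and linear speed of stub_large below 0.02 m/s and angular speed of stub_large below 0.15 rad/s and distance of each of stub_small, stub_middle from where it was at the start of the episode below 0.03 m))); the arm keeps its last pose, push and grip.
It fails at once if a stub that does not belong to the flange on the turntable is taken or pushed more than 30 mm (distance of stub_middle from where it was at the start of the episode above 0.03 m or (horizontal distance between flange_large and turntable below 0.06 m and distance of stub_small from where it was at the start of the episode above 0.03 m) or (horizontal distance between flange_small and turntable below 0.06 m and distance of stub_large from where it was at the start of the episode above 0.03 m)).
It fails at once if a flange is shifted more than 20 mm (distance of any of flange_small, flange_large from where it was at the start of the episode above 0.02 m).
It fails at once if the camera is bumped: the arm or a stub presses on the camera or its stand with more than 3 N (contact force between any of the arm, the fingers, stub_small, stub_large and camera_stand above 3 N).
It fails at once if a tool or oddment on the bench is shifted more than 30 mm (distance of any of chipping_hammer, wire_brush, magnet_square, g_clamp, angle_offcut, tape_measure, flange_bolt from where it was at the start of the episode above 0.03 m).
It also fails if it takes over 40 s, if anything falls off the work surface, if the arm or the gripper's body presses on something with over 40 N, if the wrist force passes 120 N, or if a joint passes its speed limit or range.

ROBOT

A 6-joint arm with a two-finger parallel gripper is mounted at the origin on the work surface. World frame = base frame: x ahead of the robot, y to its left, z up, the work surface at z = 0. Lengths are in m, angles in rad, forces in N, time in s.
With the tool pointing down it reaches from about 0.325 to 0.9 m from the base axis. Payload 6.1 kg.
Tool frame: the origin (TCP) lies midway between the tips of the shut fingers; the grasp point (between the pads) lies 19 mm behind it; z points along the fingers, y is the direction in which the jaws open and shut (so a half turn about z gives the same grasp; the last joint's range is limited). The gripper opens to 87 mm and grips with 3 to 60 N. Pads are 19 mm wide; open, the fingers measure 117 mm over their backs; the gripper's body (75 mm by 190 mm) begins 51 mm behind the grasp point.
Start: joints at [-1.384, 0.22, 1.526, -0, 1.395, -0.126], TCP at [0.192, -0.595, 0.223] pointing down, gripper open.
Joint ranges: [-2.98, 2.98], [-0.91, 2.08], [0.09, 2.57], [-1.24, 4.39], [0.2, 2.65], [-2.68, 2.68]. Speed limits (rad/s): [2.57, 2.57, 3.01, 3.14, 3.14, 3.14].

INTERFACE

Orientations are given as a 3x3 rotation matrix whose columns are the frame's x, y, z axes.
In Python, from plant import ctrl gives the robot as it stands. The module is installed in compiled form; this text tells all that it offers.
- The arm moves only by the tool play_rows, never from a script. Its argument "commands" is a list of rows, each a list of 5 numbers: the shift along the tool's x, y, z in cm, then the turn about the tool's z in rad, then the finger opening in cm, from 0 to 8.7. In form: [[tx, ty, tz, twist, claw], ...]. A call has 1 to 12 rows; each row shifts and turns the commanded pose from where the row before left it, along the tool's axes as they then stand; what a row does not reach is not made up. A row lasts 1/10 s, in which the tool goes at most 50 mm and 8.59 degrees, less where a joint would pass 70% of its speed; a pose out of reach is approached as far as the arm can. A call is refused whole if a number of a shift passes 5 or a number of a turn 0.15, either way. A call with a gripper value outside its range is refused whole. The fingers move at their own pace and stop on an object; "force" is the grip in N (left out, the last holds). Time passes only in rows, so rows that do not move let the fingers close. It gives the time, the measured TCP pose, the force and the opening at its end, in the units of the state.
- ctrl.sense(): the state, without advancing time (a new reading comes with each control period).
- ctrl.capture(name): name is "scene" or "top"; returns the picture (400x640x3 uint8, blue, green, red); there is no depth.
- ctrl.camera_params(name): a dict with "K" (3x3 intrinsics, pixels), "view" (4x4, takes a point from world to camera coordinates). Camera axes: x right, y down, z forward; pixel columns grow to the right and rows downward; lengths in m; the calibration is good to about 2 mm. A picture is of the moment at which its call begins. camera_params takes no time and is no camera call.
- ctrl.finish_job(): hands the job in, once; it reports no verdict.
The state is a dict: "time_s": time; "qpos": joint angles; "joint_vel": joint speeds; "joint_efforts": joint torques, N m; "tcp_pos": TCP position; "ee_rot": TCP orientation; "contact_force": force on the tool from outside, world axes, zero at the start; "torque": the same for the moment, N m; "opening": finger opening in m.
Only numpy, scipy, OpenCV 4.12 (cv2) and the standard library are available. Lean on these libraries where they do the work, as an engineer would, in place of code of your own. Each camera call takes 0.05 s, during which the arm holds its last target. There are 200 camera calls.

## Working session

There is one attempt and no reset: what is moved stays moved. The work goes in short steps, Python scripts to look and compute and a tool call to move; the robot and the scene stay as the last step left them, time stands still between calls to the robot, and variables do not carry over. Pictures are saved under pics/ and viewed, about 8 in all and at most 12, crops included, and the job is handed in when it is done.

Besides the shell and the picture viewer there is one more tool, called after "Call:" as name(argument=value, ...), one argument or row to a line, values as JSON. play_rows: Moves the arm, as the interface text tells. Its arguments: {"type":"object","properties":{"commands":{"type":"array"},"force":{"type":"number"}},"required":["commands"]}

```bash
mkdir -p pics; cat > h.py <<'E'
import numpy as np, cv2
from plant import ctrl
def P(n):
    c=ctrl.camera_params(n); return np.array(c["K"]),np.array(c["view"])
def ray(n,u,v):
    K,V=P(n); R,t=V[:3,:3],V[:3,3]
    d=R.T@np.linalg.solve(K,[u,v,1.]); return -R.T@t,d/np.linalg.norm(d)
def onz(n,u,v,z):
    o,d=ray(n,u,v); return o+d*(z-o[2])/d[2]
def proj(n,p):
    K,V=P(n); q=K@(V[:3,:3]@np.array(p)+V[:3,3]); return q[:2]/q[2]
def tri(a,b):
    A=np.zeros((3,3));B=np.zeros(3)
    for n,u,v in (a,b):
        o,d=ray(n,u,v);M=np.eye(3)-np.outer(d,d);A+=M;B+=M@o
    return np.linalg.solve(A,B)
E
python3 - <<'E'
from h import *
for n in("scene","top"):
    cv2.imwrite(f"pics/{n}0.png",ctrl.capture(n)); K,V=P(n)
    print(n,K.round(1).tolist(),(-V[:3,:3].T@V[:3,3]).round(3),V[:3,:3].round(3).tolist())
s=ctrl.sense();print(s["ee_rot"],s["tcp_pos"],s["time_s"])
E
```

```text
scene [[493.4, 0.0, 320.0], [0.0, 493.4, 197.8], [0.0, 0.0, 1.0]] [ 0.987 -0.854  1.185] [[0.88, 0.475, -0.002], [0.343, -0.64, -0.688], [-0.328, 0.604, -0.726]]
top [[418.2, 0.0, 323.2], [0.0, 418.2, 199.4], [0.0, 0.0, 1.0]] [0.257 0.03  1.409] [[-0.14, -0.99, 0.001], [-0.969, 0.137, -0.204], [0.201, -0.029, -0.979]]
[[ 9.51469058e-01  3.07744256e-01 -3.21916947e-04]
 [ 3.07744350e-01 -9.51467582e-01  1.68976449e-03]
 [ 2.13721777e-04 -1.70682675e-03 -9.99998521e-01]] [ 0.1922258  -0.59412237  0.22156103] 0.1
```

View pics/top0.png

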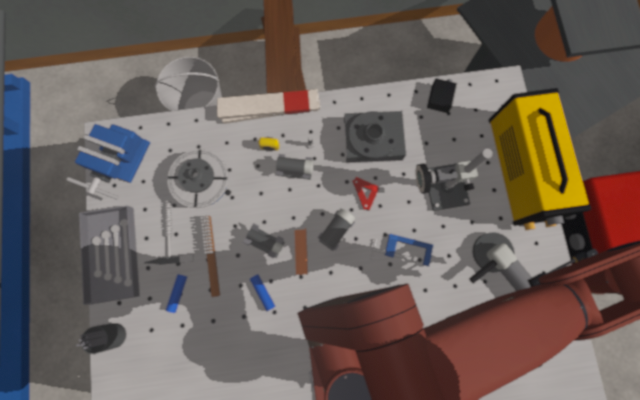

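View pics/scene0.png

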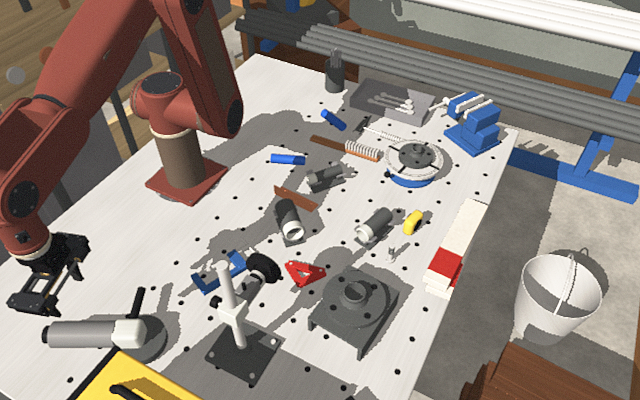

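The top view shows the turntable at (197,178) carrying a small flange, about 35 px against the 60 px plate. The channel at (374,134) carries the larger one. The three stub candidates in the top view are at (293,166), (264,241) and (337,228). The blue tubes at (176,293) and (262,292) are look-alikes. Next I'll enlarge the stubs to compare diameters.

```bash
python3 - <<'E'
from h import *
t=cv2.imread("pics/top0.png");s=cv2.imread("pics/scene0.png")
a=cv2.resize(t[140:265,150:350],(800,500),interpolation=cv2.INTER_CUBIC)
b=cv2.resize(s[135:255,260:460],(800,480),interpolation=cv2.INTER_CUBIC)
cv2.imwrite("pics/c1.png",a);cv2.imwrite("pics/c2.png",b)
c=cv2.resize(t[120:230,340:520],(0,0),fx=4,fy=4,interpolation=cv2.INTER_CUBIC)
d=cv2.resize(s[230:385,190:345],(0,0),fx=3.5,fy=3.5,interpolation=cv2.INTER_CUBIC)
cv2.imwrite("pics/c3.png",c);cv2.imwrite("pics/c4.png",d)
E
```

```text
(no output)
```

View pics/c1.png

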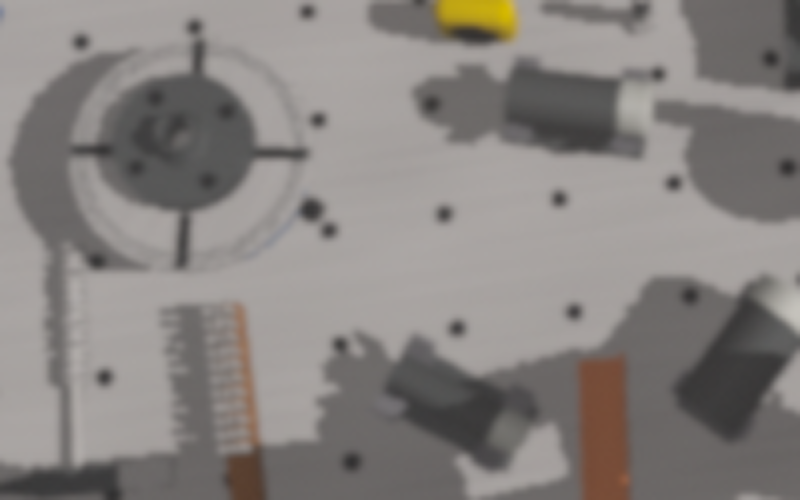

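View pics/c2.png

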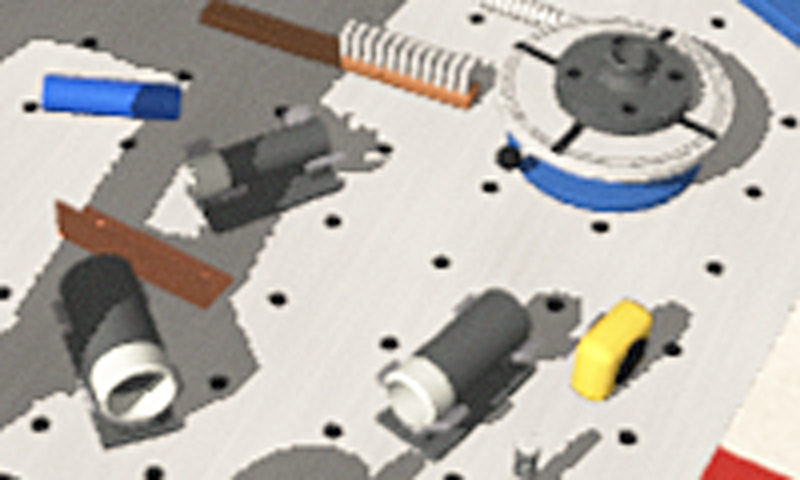

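View pics/c4.png

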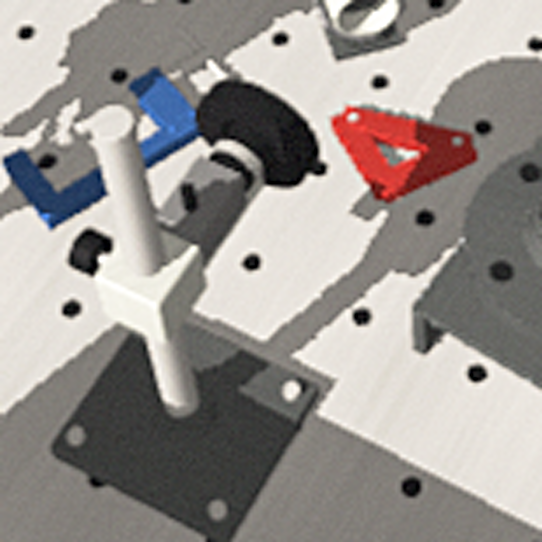

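View pics/c3.png

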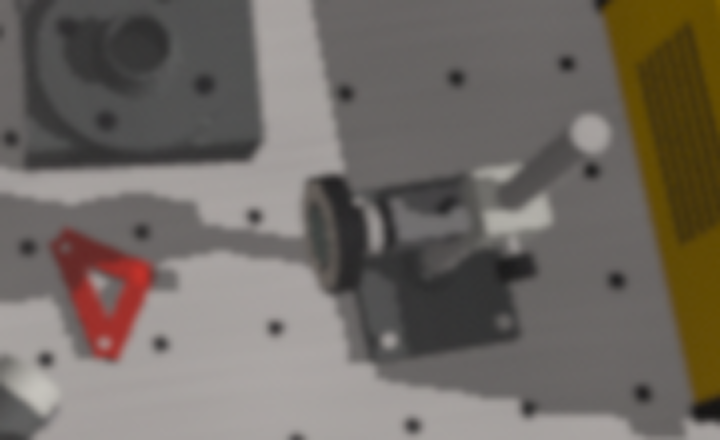

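Diameters differ clearly in the scene crop: about 45 px for the stub at top (264,241), against about 65 and 85 px for the other two, so it is stub_small. Its bevel end is lower right in the top view, at about (280,248). The turntable neck, about 45 px in the crop, matches it. The channel's neck is much bigger, so that is flange_large. The lens ring is at top (422,179) and scene (264,268). I'll make one enlarged mosaic to pick points from.

```bash
python3 - <<'E'
from h import *
t=cv2.imread("pics/top0.png");s=cv2.imread("pics/scene0.png")
def tile(im,x,y,w,h,g):
    c=im[y:y+h,x:x+w]; c=(255*(c/255.)**g).astype(np.uint8)
    c=cv2.resize(c,(400,300),interpolation=cv2.INTER_CUBIC)
    for i in range(0,400,80): cv2.line(c,(i,0),(i,300),(0,255,255),1)if i else 0
    for i in range(75,300,75): cv2.line(c,(0,i),(400,i),(0,255,255),1)
    return c
m=np.vstack([np.hstack([tile(t,240,220,50,37,.6),tile(s,300,155,56,42,.6)]),
 np.hstack([tile(t,410,155,60,45,.5),tile(s,235,240,60,45,.45)])])
cv2.imwrite("pics/m1.png",m)
for n,u,v,z in(("top",265,240.5,.042),("top",250,232,.042),("top",280,249,.042),("top",422,179,.2)):print(onz(n,u,v,z).round(3))
print(tri(("top",421.5,178.8),("scene",263.7,268)).round(4), tri(("top",(150+190/4),(140+140/4)),("scene",260+630/4,135+60/4)).round(3))
# column base & top
b=onz("scene",190+180/3.5,230+408/3.5,.016);print("colbase",b.round(3))
print("coltop",tri(("top",340+590/4,120+132/4),("scene",190+112/3.5,230+122/3.5)).round(3))
E
```

```text
[0.429 0.197 0.042]
[0.464 0.243 0.042]
[0.395 0.152 0.042]
[ 0.526 -0.306  0.2  ]
[ 0.5294 -0.3046  0.1962] [0.672 0.389 0.098]
colbase [ 0.53  -0.434  0.016]
coltop [ 0.533 -0.437  0.374]
```

View pics/m1.png

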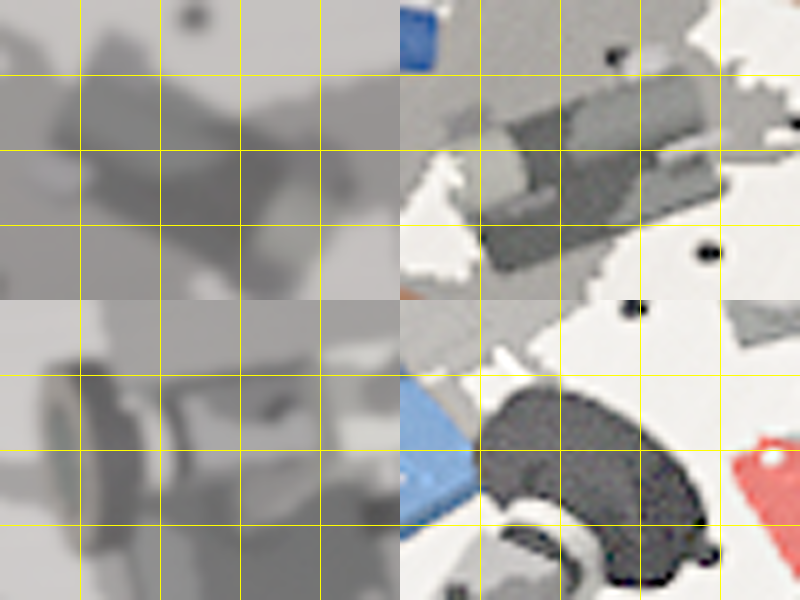

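```bash
python3 - <<'E'
from h import *
bt=("top",277.8,248.8);dt=("top",249.4,233.6);bs=("scene",309.8,179.3);ds=("scene",342.5,169.5)
for a in(bt,dt,bs,ds):print(a,onz(*a,.042).round(4))
for a,b in((bt,bs),(dt,ds)):print("tri",tri(a,b).round(4))
# rotation: ring front-face centre in top tile
f=("top",410+70*.15,155+152*.15)
for z in(.19,.2,.21):print(onz(*f,z).round(4))
# ring disk silhouette in scene: rear/front
print(tri(f,("scene",235+205*.15,240+182*.15)).round(4))
for p in((.53,-.294,.195),(.53,-.294,.205),(.53,-.434,.016)):print(proj("top",p).round(1),proj("scene",p).round(1))
E
```

```text
('top', 277.8, 248.8) [0.3962 0.1591 0.042 ]
('top', 249.4, 233.6) [0.4586 0.2455 0.042 ]
('scene', 309.8, 179.3) [0.4005 0.1551 0.042 ]
('scene', 342.5, 169.5) [0.4747 0.2484 0.042 ]
tri [0.3971 0.1599 0.0361]
tri [0.4658 0.2513 0.0332]
[ 0.5326 -0.3052  0.19  ]
[ 0.5304 -0.3025  0.2   ]
[ 0.5281 -0.2997  0.21  ]
[ 0.5329 -0.3015  0.1975]
[417.4 178.7] [265.5 265.4]
[418.1 177.9] [265.1 263. ]
[446.  186.4] [241.4 346.7]
```

Estimates:
- stub_small: centre about (0.433, 0.203), pointing to the bevel at about -127°.
- Lens: about (0.531, -0.30, 0.198), looking along about +y.

First leg, kept inside of the camera.

Call:
play_rows(
  commands=[
    [2.6,-3.5,-0.2,0,8.7],
    [2.6,-3.5,-0.2,0,8.7],
    [2.6,-3.5,-0.2,0,8.7],
    [2.6,-3.5,-0.2,0,8.7],
    [2.6,-3.5,-0.2,0,8.7],
    [2.6,-3.5,-0.2,0,8.7],
    [2.6,-3.5,-0.2,0,8.7],
    [2.6,-3.5,-0.2,0,8.7],
    [2.6,-3.5,-0.2,0,8.7],
    [2.6,-3.5,-0.2,0,8.7],
    [2.6,-3.5,-0.2,0,8.7],
    [2.6,-3.5,-0.2,0,8.7],
  ],
  force=30,
)

```text
time_s: 1.3
tcp_pos: [0.3599, -0.0973, 0.2465]
ee_rot: [[0.952, 0.307, 0.0], [0.307, -0.952, -0.0], [0.0, 0.0, -1.0]]
contact_force: [0.1, -0.5, -0.0]
opening: 0.0871
```

```bash
python3 - <<'E'
from h import *
t=ctrl.capture("top");s=ctrl.capture("scene")
cv2.imwrite("pics/top1.png",t);cv2.imwrite("pics/scene1.png",s)
def tile(im,x,y,w,h,g):
    c=im[y:y+h,x:x+w]; c=(255*(c/255.)**g).astype(np.uint8)
    c=cv2.resize(c,(400,300),interpolation=cv2.INTER_CUBIC)
    for i in range(80,400,80): cv2.line(c,(i,0),(i,300),(0,255,255),1)
    for i in range(75,300,75): cv2.line(c,(0,i),(400,i),(0,255,255),1)
    return c
m=np.vstack([np.hstack([tile(t,240,220,60,45,.6),tile(s,300,155,60,45,.6)]),
 np.hstack([tile(t,410,150,60,45,.5),tile(s,235,240,60,45,.45)])])
cv2.imwrite("pics/m2.png",m)
E
```

```text
(no output)
```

View pics/m2.png

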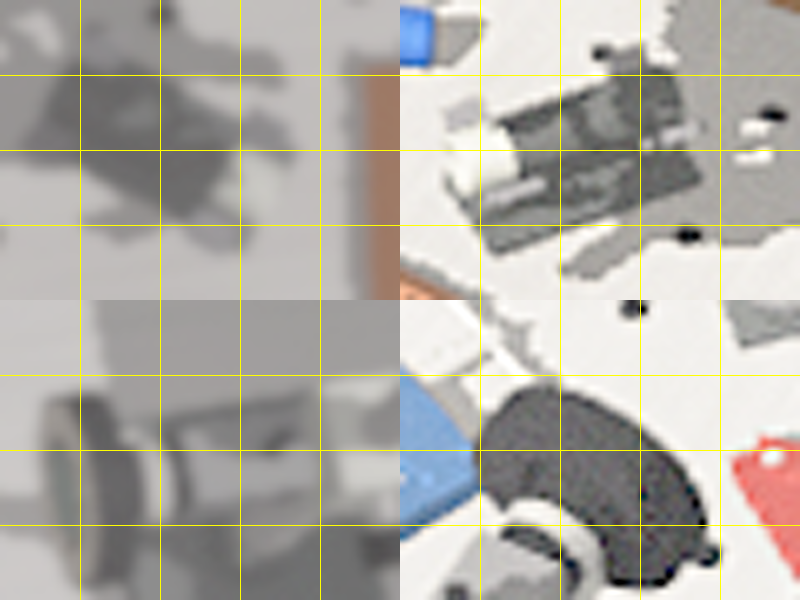

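```bash
python3 - <<'E'
from h import *
B=[("top",279.2,248.6),("scene",308.9,179.)];D=[("top",249.8,235.),("scene",342.3,170.)]
for q in B+D:print(q,onz(*q,.042).round(4))
b=np.mean([onz(*q,.042) for q in B],0);d=np.mean([onz(*q,.042) for q in D],0)
v=b-d;print((b+d)/2,np.linalg.norm(v),np.degrees(np.arctan2(v[1],v[0])))
# angle from rest: predicted corners of candidate
c=np.array([.432,.203,.042]);
for a in(-122,-127,-132):
    u=np.array([np.cos(np.radians(a)),np.sin(np.radians(a)),0])
    print(a,[proj(n,c+s*.06*u).round(1).tolist() for n in("top","scene") for s in(1,-1)])
E
```

```text
('top', 279.2, 248.6) [0.3962 0.1545 0.042 ]
('scene', 308.9, 179.0) [0.3972 0.1549 0.042 ]
('top', 249.8, 235.0) [0.4538 0.2447 0.042 ]
('scene', 342.3, 170.0) [0.4752 0.2459 0.042 ]
[0.43060035 0.19999035 0.042     ] 0.11318246199414908 -126.81985156706386
-122 [[279.8, 247.3], [246.7, 232.4], [309.3, 179.8], [340.3, 167.5]]
-127 [[279.0, 248.7], [247.5, 231.0], [308.6, 178.8], [341.1, 168.4]]
-132 [[278.2, 250.1], [248.3, 229.6], [308.0, 177.8], [341.7, 169.4]]
```

Call:
play_rows(
  commands=[
    [2.02,-3.29,0,0,8.7],
    [2.02,-3.29,0,0,8.7],
    [2.02,-3.29,0,0,8.7],
    [2.02,-3.29,0,0,8.7],
    [2.02,-3.29,0,0,8.7],
    [2.02,-3.29,0,0,8.7],
    [2.02,-3.29,0,0,8.7],
    [2.02,-3.29,0,0,8.7],
    [0,0,0,-0.14,8.7],
    [0,0,0,-0.14,8.7],
    [0,0,0,-0.14,8.7],
    [0,0,0,-0.14,8.7],
  ],
)

```text
time_s: 2.6
tcp_pos: [0.4328, 0.2004, 0.2459]
ee_rot: [[0.638, 0.77, -0.001], [0.77, -0.638, -0.001], [-0.001, -0.0, -1.0]]
contact_force: [1.1, 0.2, -0.1]
opening: 0.087
```

Call:
play_rows(
  commands=[
    [0,0,2,-0.053,8.7],
    [0,0,3,0,8.7],
    [0,0,3,0,8.7],
    [0,0,2,0,8.7],
    [0,0,0,0,8.7],
  ],
)

```text
time_s: 3.1
tcp_pos: [0.4303, 0.1996, 0.1429]
ee_rot: [[0.602, 0.799, -0.007], [0.799, -0.602, -0.002], [-0.006, -0.004, -1.0]]
contact_force: [-0.1, -0.2, 1.0]
opening: 0.0869
```

Call:
play_rows(
  commands=[
    [0.2,0,2,0,8.7],
    [0.2,0,2,0,8.7],
    [0,0,2,0,8.7],
    [0,0,0,0,8.7],
    [0,0,0,0,8.7],
  ],
)

```text
time_s: 3.6
tcp_pos: [0.4357, 0.2041, 0.0875]
ee_rot: [[0.601, 0.799, 0.0], [0.799, -0.601, 0.0], [0.0, 0.0, -1.0]]
contact_force: [0.8, -0.2, 0.3]
opening: 0.087
```

```bash
python3 - <<'E'
from h import *
s=ctrl.capture("scene")
cv2.imwrite("pics/s2.png",cv2.resize(s[120:220,260:390],(780,600),interpolation=cv2.INTER_CUBIC))
S=ctrl.sense();print(S["tcp_pos"])
E
```

```text
[0.43626258 0.20433721 0.08808806]
```

View pics/s2.png

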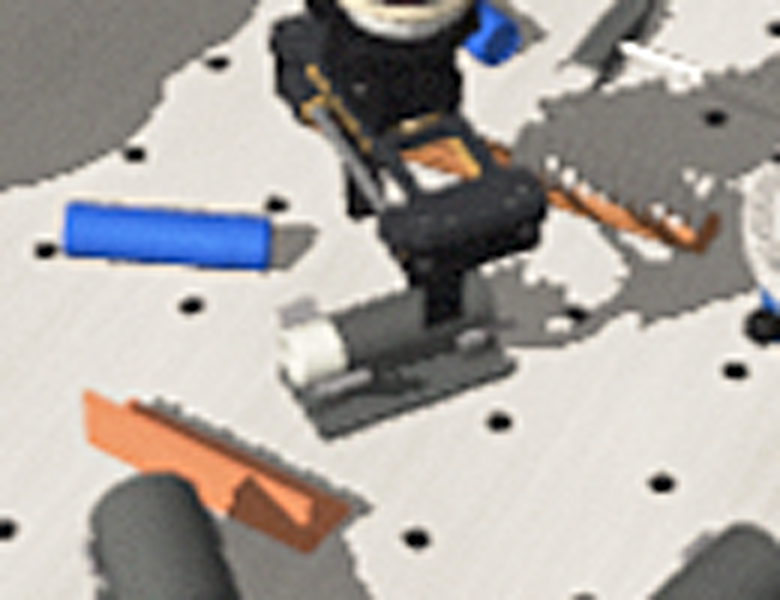

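The near finger is poised beside the free middle of the tube, at crop (445,295). The bevel end is at (288,360) and the dark end at (492,300), which put the mid-length within about 3 mm of the TCP. I'll descend and grip.

Call:
play_rows(
  commands=[
    [0,0,2,0,8.7],
    [0,0,2,0,8.7],
    [0,0,1.5,0,8.7],
    [0,0,1,0,8.7],
    [0,0,0,0,8.7],
    [0,0,0,0,3],
    [0,0,0,0,3],
    [0,0,0,0,2],
    [0,0,0,0,2],
    [0,0,0,0,2],
    [0,0,0,0,2],
    [0,0,0,0,2],
  ],
  force=40,
)

```text
time_s: 4.85
tcp_pos: [0.4351, 0.2043, 0.0216]
ee_rot: [[0.601, 0.799, -0.0], [0.799, -0.601, 0.0], [-0.0, -0.0, -1.0]]
contact_force: [-2.3, 3.1, 0.8]
opening: 0.0386
```

Call:
play_rows(
  commands=[
    [0,0,0,0,2],
    [0,0,0,0,2],
    [0,0,0,0,2],
    [0,0,0,0,2],
  ],
)

```text
time_s: 5.25
tcp_pos: [0.4329, 0.2059, 0.0213]
ee_rot: [[0.601, 0.799, -0.004], [0.799, -0.601, 0.002], [-0.001, -0.005, -1.0]]
contact_force: [-7.6, 7.2, 4.6]
opening: 0.0329
```

Call:
play_rows(
  commands=[
    [0,0,-0.5,0,2],
    [0,0,-1,0,2],
    [0,0,-2,0,2],
    [0,0,-2,0,2],
    [0,0,-3,0,2],
    [0,0,-3,0,2],
    [0,0,-3,0,2],
    [0,0,-3,0,2],
    [0,0,-2,0,2],
    [0,0,-1,0,2],
    [0,0,0,0,2],
    [0,0,0,0,2],
  ],
)

```text
time_s: 6.45
tcp_pos: [0.4346, 0.204, 0.2256]
ee_rot: [[0.601, 0.799, -0.001], [0.799, -0.601, -0.0], [-0.001, -0.001, -1.0]]
contact_force: [-0.2, -0.1, -2.7]
opening: 0.0329
```

```bash
python3 - <<'E'
from h import *
s=ctrl.capture("scene")
S=ctrl.sense();print(S["tcp_pos"],S["contact_force"],S["opening"])
u,v=proj("scene",S["tcp_pos"]-[0,0,-.019]).astype(int);print(u,v)
cv2.imwrite("pics/s3.png",cv2.resize(s[v-45:v+45,u-60:u+60],(800,600),interpolation=cv2.INTER_CUBIC))
E
```

```text
[0.43425416 0.20396637 0.224999  ] [-0.539079   -0.66353309 -2.45900622] 0.032916537971279206
326 125
```

View pics/s3.png

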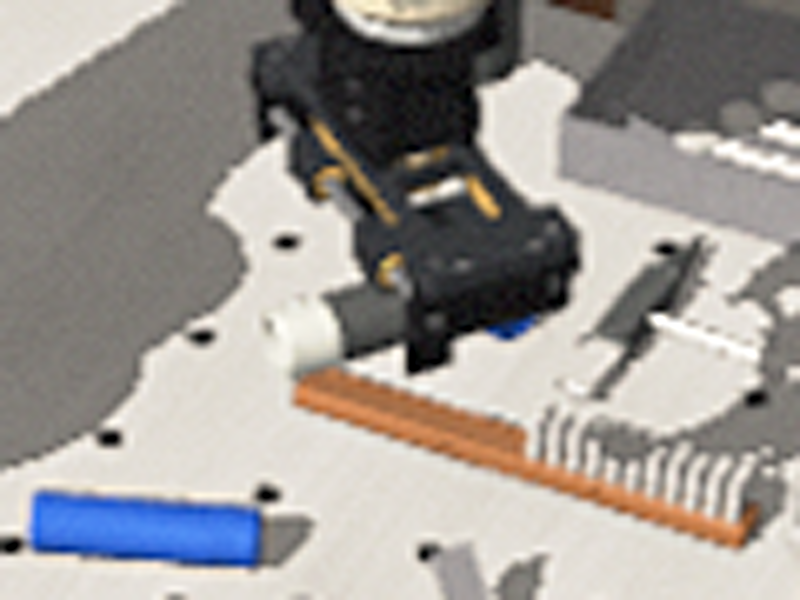

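The stub is held, with the bevel face at crop (278,335). Next: the bevel's offset from the TCP, and the move to the lens.

```bash
python3 - <<'E'
from h import *
S=ctrl.sense();R=np.array(S["ee_rot"]);p=S["tcp_pos"]
b=onz("scene",307.7,130.25,p[2]+.0207);print("bevel in tool",R.T@(b-p))
# lens: top ring front-face centre vs scene; ring silhouettes at front and back for check
for L in((.531,-.299,.198),(.531,-.296,.205)):
    print(L,proj("top",L).round(1),proj("scene",L).round(1))
    for k in range(0,360,60):
        q=np.add(L,[.045*np.cos(np.radians(k)),0,.045*np.sin(np.radians(k))]);print(k,proj("top",q).round(1),proj("scene",q).round(1))
E
```

```text
bevel in tool [-0.0606865  -0.0015687  -0.02057266]
(0.531, -0.299, 0.198) [419.2 177.9] [264.6 266.3]
0 [416.4 163.6] [280.4 273.6]
60 [420.8 167.1] [271.2 260.3]
120 [423.7 182. ] [255.3 253.1]
180 [422.  192.5] [249.2 259.2]
240 [417.7 188.2] [258.3 271.9]
300 [415.  174.1] [273.6 279.1]
(0.531, -0.296, 0.205) [418.7 177.5] [265.  263.7]
0 [415.9 163.1] [280.8 271. ]
60 [420.3 166.6] [271.7 257.7]
120 [423.2 181.5] [255.7 250.4]
180 [421.5 192.1] [249.6 256.6]
240 [417.2 187.8] [258.7 269.4]
300 [414.5 173.7] [274.  276.6]
```

Bevel offset is 60.7 mm along tool -x. Lens estimate is (0.531, -0.301, 0.200), so the target TCP is (0.531, -0.140, 0.179) at yaw 90°.

Call:
play_rows(
  commands=[
    [0,0,0,-0.13,2],
    [0,0,0,-0.13,2],
    [0,0,0,-0.13,2],
    [0,0,0,-0.13,2],
    [0,0,0,-0.125,2],
    [0,0,0,0,2],
    [0,0,0,0,2],
  ],
)

```text
time_s: 7.2
tcp_pos: [0.4345, 0.2041, 0.2253]
ee_rot: [[0.003, 1.0, -0.002], [1.0, -0.003, -0.001], [-0.001, -0.002, -1.0]]
contact_force: [-0.8, 0.4, -2.1]
opening: 0.0328
```

Call:
play_rows(
  commands=[
    [-1.5,0.5,0,0,2],
    [-3,1,0,0,2],
    [-3,1,0,0,2],
    [-3,1,0,0,2],
    [-3,1,0,0,2],
    [-3,1,0,0,2],
    [-3,1,0,0,2],
    [-3,1,0,0,2],
    [-3,1,0,0,2],
    [-2,1,0,0,2],
    [-1,0.2,0,0,2],
    [0,0,0,0,2],
  ],
)

```text
time_s: 8.4
tcp_pos: [0.5319, -0.0816, 0.2259]
ee_rot: [[0.003, 1.0, -0.001], [1.0, -0.003, 0.0], [0.0, -0.001, -1.0]]
contact_force: [-0.1, 0.5, -2.5]
opening: 0.0327
```

Remaining: -5.8 in x, -0.1 in y, +4.7 in z.

Call:
play_rows(
  commands=[
    [-1,0,1,0,2],
    [-1.5,0,1,0,2],
    [-1.5,-0.1,1,0,2],
    [-1,0,1,0,2],
    [-0.8,0,0.7,0,2],
    [0,0,0,0,2],
    [0,0,0,0,2],
    [0,0,0,0,2],
  ],
)

```text
time_s: 9.2
tcp_pos: [0.5315, -0.1385, 0.1801]
ee_rot: [[-0.0, 1.0, 0.001], [1.0, 0.0, -0.0], [-0.0, 0.001, -1.0]]
contact_force: [0.0, -0.3, -2.4]
opening: 0.0327
```

```bash
python3 - <<'E'
from h import *
t=ctrl.capture("top");s=ctrl.capture("scene")
S=ctrl.sense();print(S["tcp_pos"],S["contact_force"],S["opening"])
def tile(im,x,y,w,h,g):
    c=im[y:y+h,x:x+w]; c=(255*(c/255.)**g).astype(np.uint8)
    return cv2.resize(c,(400,533),interpolation=cv2.INTER_CUBIC)
cv2.imwrite("pics/m3.png",np.hstack([tile(t,360,130,90,120,.6),tile(s,235,180,90,120,.6)]))
cv2.imwrite("pics/top3.png",t);cv2.imwrite("pics/scene3.png",s)
b=np.array(S["tcp_pos"])+np.array(S["ee_rot"])@[-.0607,0,-.0207]
for n in("top","scene"):print(n,[proj(n,q).round(1).tolist() for q in(b,b+[0,-.1,0],b+[0,.12,0])])
E
```

```text
[ 0.53152048 -0.13838213  0.18017586] [-0.28927564  0.11462202 -2.2813299 ] 0.03252101281129069
top [[386.3, 182.0], [419.4, 177.5], [346.5, 187.5]]
scene [[285.9, 237.4], [264.7, 265.7], [308.9, 206.8]]
```

View pics/m3.png

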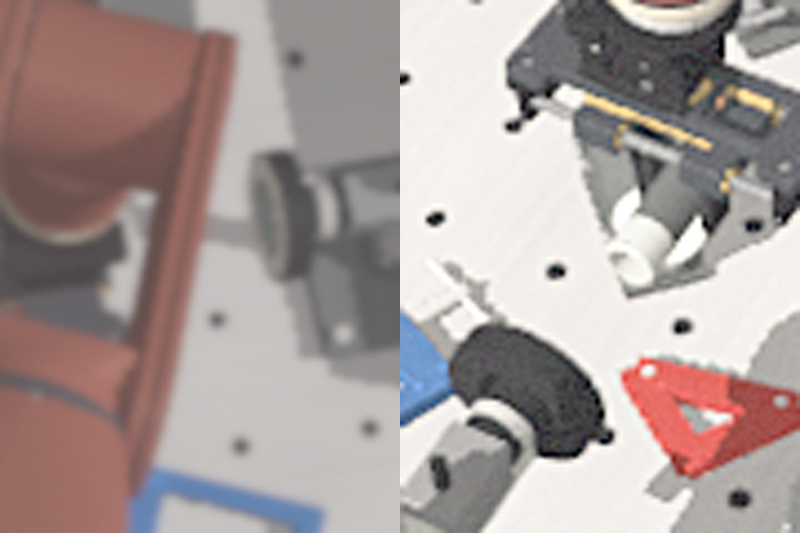

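The bevel faces the ring light, with the face at about (287,239) in the scene against a predicted (286,237). I'll check the small difference in one overlay.

```bash
python3 - <<'E'
from h import *
s=cv2.imread("pics/scene3.png");S=ctrl.sense()
b=np.array(S["tcp_pos"])+np.array(S["ee_rot"])@[-.0607,0,-.0207]
x0,y0,k=240,218,10
im=cv2.resize(s[y0:y0+60,x0+5:x0+75],None,fx=k,fy=k,interpolation=cv2.INTER_CUBIC);x0+=5
A=np.radians(np.arange(0,360,6))
def circ(c,r,col):
    P_=[(proj("scene",np.add(c,[r*np.cos(a),0,r*np.sin(a)]))-[x0,y0]+.5)*k for a in A]
    cv2.polylines(im,[np.int32(P_)],True,col,1)
circ(b,.01685,(0,0,255));circ(b+[0,.025,0],.01685,(0,160,255))
L=[.531,-.301,.2];circ(L,.045,(0,255,0))
cv2.imwrite("pics/o.png",im)
E
```

```text
(no output)
```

View pics/o.png

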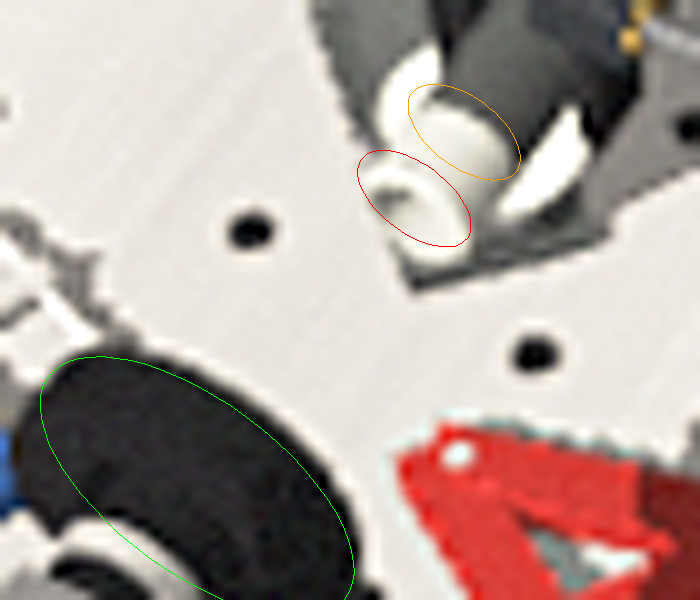

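The overlay shows the bevel face about 1 px lower than predicted and the ring's front edge about 1–1.5 px higher and further forward. Together these suggest the stub sits about 4 mm low and 1–2 mm close. I'll correct by 4 mm up and 1 mm back.

Call:
play_rows(
  commands=[
    [0.1,0,-0.2,0,2],
    [0,0,-0.2,0,2],
    [0,0,0,0,2],
    [0,0,0,0,2],
    [0,0,0,0,2],
    [0,0,0,0,2],
    [0,0,0,0,2],
    [0,0,0,0,2],
    [0,0,0,0,2],
    [0,0,0,0,2],
  ],
)

```text
time_s: 10.3
tcp_pos: [0.5311, -0.1377, 0.1835]
ee_rot: [[0.0, 1.0, -0.0], [1.0, -0.0, -0.0], [-0.0, -0.0, -1.0]]
contact_force: [-0.6, 0.8, -2.3]
opening: 0.0323
```

```bash
python3 - <<'E'
from h import *
S=ctrl.sense();print(S["tcp_pos"],S["contact_force"],S["opening"],np.abs(S["joint_vel"]).max(),S["time_s"])
ctrl.finish_job()
E
```

```text
[ 0.53108119 -0.13770509  0.18351254] [-0.57099595  0.81561886 -2.33963971] 0.03229950143448377 0.0011086563529355154 10.3
the job is handed in; nothing more can be done
```

The turntable carries the small flange, so I took stub_small (33.7 mm) from its V-rest and handed the job in at 10.3 s. The arm is holding the stub level, bevel towards the lens; no verdict was reported.

- **Hold:** at the last check the arm was still (joint speeds about 0.001 rad/s). The tool carried about 2.4 N, close to the stub's weight. The finger opening read 32.3 mm, slightly less than the tube diameter and creeping down about 0.6 mm since the grip.
- **Position:** I estimate the bevel 97 to 102 mm before the glass, within about 5 mm of the lens axis in height and about 2 mm sideways. The yaw was set for a lens looking along +y; I judged that good to about 2°.
- **Where the checks disagreed:** different cues put the lens height between about 0.198 and 0.206 m and the glass at y between -0.303 and -0.296. In the close overlay the bevel lay about 1 px below its predicted place. I moved 4 mm up and 1 mm back to split the difference, and did not take another picture after that.
- **Not seen from above:** the arm hid the stub in the top view at the final pose, so its place there rests on the scene view and the arm's own readings.

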